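# Lock the treat dispenser for the car

## Robot

A 7-joint arm with a two-finger parallel gripper is mounted at the origin on the work surface. World frame = base frame: x ahead of the robot, y to its left, z up, the work surface at z = 0. Lengths are in m, angles in rad, forces in N, time in s.
With the tool pointing down it reaches from about 0.375 to 0.925 m from the base axis. Payload 3.1 kg.
Tool frame: the origin (TCP) lies on the centre line of the jaws, within the pads' length; the fingertips stand ahead of it and the grasp point (between the pads) lies 6 mm ahead of it (manip.tips_ahead is the z of the fingertips in the tool frame, in m); z points along the fingers, y is the line along which they close (so a half turn about z gives the same grasp; the last joint's range is limited). The gripper opens to 85 mm and grips with 20 to 120 N. Pads are 22 mm wide; open, the fingers measure 114 mm over their backs; the gripper's body (76 mm by 85 mm) begins 54 mm behind the grasp point. The pads swing forward as they close: fully open they stand 13 mm farther back than shut.
Start: joints at [-0.098, 0.383, 0.044, 1.598, -0.018, 1.161, -0.05], TCP at [0.65, 0, 0.256] pointing down, gripper open.
Joint ranges: [-2.61, 2.61], [-0.41, 2.15], [-1.48, 1.57], [0, 2.5], [-1.57, 4.71], [0.05, 1.97], [-2.85, 2.85]. Speed limits (rad/s): [2.79, 2.79, 3.14, 3.14, 3.14, 3.14, 3.14].

## Interface

Orientations are given as [roll, pitch, yaw] about the fixed x, y, z axes, in that order (R = Rz(yaw) Ry(pitch) Rx(roll)).
In Python, from bench import manip, optics gives the robot as it stands.
- The arm moves only by the tool step_arm, never from a script. Its argument "targets" is a list of rows, each an object of numbers: "x", "y", "z": the shift along the tool's x, y, z scaled (see below); "rx", "ry", "rz": the turn, a rotation vector about the tool's x, y, z scaled (see below); "claw": the closure, from 0 (fully open) to 1 (shut). A call has 1 to 12 rows; each row is the pose to reach, as a shift and turn from the pose commanded when the call began, along the tool's axes at that moment; what a row does not reach only later rows make up. The controller multiplies each number of a shift by 0.3 m and each number of a turn by 45 degrees. A row lasts 1/12 s, in which the tool goes at most 41.7 mm and 7.16 degrees, less where a joint would pass 70% of its speed; a pose out of reach is approached as far as the arm can. A call with a number of a shift or a turn outside -1 to 1 is refused whole. A call with a gripper value outside its range is refused whole. The fingers move at their own pace and stop on an object; "force" is the grip in N (left out, the last holds). Time passes only in rows, so rows that repeat a pose let the fingers close. It gives the time, the measured TCP pose, the force, the opening and the grip force at its end, in the units of the state.
- manip.state(): the state, without advancing time (a new reading comes with each control period).
- optics.grab_frame(name): name is "scene" or "side" or "wrist"; returns a dict with "img" (384x512x3 uint8, red, green, blue), "intrinsics" (3x3 intrinsics, pixels), "k1" (the pictures are not rectified: a ray, as slopes to the right and down, at radius r is drawn at 1 + k1 r^2 times it, then the intrinsics apply), "extrinsics" (4x4, takes a point from camera to world coordinates); the wrist camera has in their place "T_tool_cam" (4x4, takes a point from camera to tool coordinates, whose origin is the TCP and whose axes are the flange's). Camera axes: x right, y down, z forward; pixel columns grow to the right and rows downward; lengths in m; the calibration is good to about 2 mm. A picture is of the moment at which its call begins: read the wrist's pose just before it. There is no depth.
- manip.close_job(): hands the job in; it is judged then, once.
The state is a dict: "clock": time; "qpos": joint angles; "dq": joint speeds; "effort": joint torques, N m; "ee_pos": TCP position; "orientation": TCP orientation; "ft_force": force on the tool from outside, world axes, zero at the start; "torque": the same for the moment, N m; "opening": opening from 0.0 (shut) to 1.0 (fully open); "grip_force": force on a finger pad.
Only numpy, scipy, OpenCV 4.12 (cv2) and the standard library are available. Lean on these libraries where they do the work, as an engineer would, in place of code of your own. Each camera call takes 0.05 s, during which the arm holds its last target. There are 200 camera calls.

## Task

The white dog treat dispenser is going in the car: slide its orange transport lock all the way along its track to the end stop by the red dot, then let go and stay clear of it. Leave the blue timer slide on the grey boot dryer and the cookie jar where they are.

Things in the scene. Friction and masses are not known exactly. Their poses are not given: they have to be found in the camera images.
- lock_grip (a point): centre of the top of the orange grip, 107 mm above the ledge: an upright block 34 mm (x, across the track) by 26 mm (y, along it) by 37 mm tall, with a 44 x 40 mm foot 7 mm high, on the white dispenser's flat deck (70 mm above the ledge). It slides level along its +y, from the green dot to the red; z up. On its +x side, 58 mm from its centre, stands the hopper, 120 mm above the ledge
- lock (a joint): position of the orange grip along its track in m: 0 at the green dot's end, 0.080 at the end stop by the red dot (locked). About 2 N of friction, no spring, stays where it is left. The dispenser (200 mm in x, 240 mm in y) is fixed; its deck is clear for 80 mm along the track from the grip's centre, at either end stop
- timer_grip (a point): centre of the top face of the blue timer grip on the grey boot dryer (the fixed grey base with two short black tubes up to 135 mm above the ledge, on +x of its grip); the same shape as the orange grip, 97 mm above the ledge; it slides freely along its y, and is to be left alone
- cookie_jar: closed ceramic cookie jar, blue with a white lid, 132 mm across and 188 mm tall, loose; origin at the centre of its underside, z up; to be left alone

How it is judged:
At the end, for the whole second after the job is handed in: the orange lock grip is at rest within 10 mm of its end stop by the red dot (0.080 m), the blue timer grip is within 12 mm of where it started, and the cookie jar stands upright (within 0.2 rad) within 30 mm of where it started (value of joint lock above 0.07 m and velocity of joint lock between -0.01 and 0.01 m/s and distance of timer_grip from where it was at the start of the episode below 0.012 m and distance of cookie_jar from where it was at the start of the episode below 0.03 m and angle between cookie_jar's own z axis and vertical below 0.2 rad); the robot touches nothing.
It fails at once if the blue timer slide is moved more than 12 mm (not (distance of timer_grip from where it was at the start of the episode below 0.012 m)).
It fails at once if the cookie jar is shifted more than 30 mm or tipped more than 0.2 rad (not (distance of cookie_jar from where it was at the start of the episode below 0.03 m and angle between cookie_jar's own z axis and vertical below 0.2 rad)).
It also fails if it takes over 29 s, if anything falls off the work surface, if the arm or the gripper's body presses on something with over 40 N, if the wrist force passes 120 N, or if a joint passes its speed limit or range.

## Working session

There is one attempt and no reset: what is moved stays moved. The work goes in short steps, Python scripts to look and compute and a tool call to move; the robot and the scene stay as the last step left them, time stands still between calls to the robot, and variables do not carry over. Pictures are saved under pics/ and viewed, at most 10 in all, crops included, and the job is handed in when it is done.

Besides the shell and the picture viewer there is one more tool, called after "Call:" by a JSON object that holds its "api" and its "payload". step_arm: Moves the arm, as the interface text tells. Its arguments: {"type":"object","properties":{"targets":{"type":"array","items":{"type":"object","properties":{"x":{"type":"number"},"y":{"type":"number"},"z":{"type":"number"},"rx":{"type":"number"},"ry":{"type":"number"},"rz":{"type":"number"},"claw":{"type":"number"}}}},"force":{"type":"number"}},"required":["targets"]}

```bash
mkdir -p pics; cat > h.py <<'E'
import numpy as np,cv2
from bench import manip,optics
from scipy.spatial.transform import Rotation as R
def grab(n,save=None):
    s=manip.state(); f=optics.grab_frame(n)
    if 'extrinsics' in f: T=np.array(f['extrinsics'])
    else:
        W=np.eye(4);W[:3,:3]=R.from_euler('xyz',s['orientation']).as_matrix();W[:3,3]=s['ee_pos'];T=W@np.array(f['T_tool_cam'])
    if save: cv2.imwrite('pics/'+save,cv2.cvtColor(f['img'],cv2.COLOR_RGB2BGR))
    return f,T
def ray(f,T,u,v):
    K=np.array(f['intrinsics']);d=np.array([f['k1'],0,0,0,0],float)
    p=cv2.undistortPoints(np.array([[[u,v]]],float),K,d)[0,0]
    return T[:3,3],T[:3,:3]@np.array([p[0],p[1],1])
def onz(f,T,u,v,z):
    o,d=ray(f,T,u,v);return o+d*(z-o[2])/d[2]
E
python3 - <<'E'
from h import *
s=manip.state();print(s['clock'],s['ee_pos'],s['orientation'],manip.tips_ahead)
ims=[]
for n in ['scene','side']:
    f,T=grab(n,n+'.png');print(n,T[:3,3].round(2),f['k1'])
grab('wrist','wrist.png')
E
```

```text
0.0 [6.49106860e-01 1.47830657e-05 2.54871282e-01] [-3.13891896e+00  1.24478104e-04  1.57091667e+00] 0.025
scene [ 1.07 -0.35  0.95] -0.1690500774139205
side [0.17 0.87 1.04] -0.09717386265153183
```

View pics/scene.png

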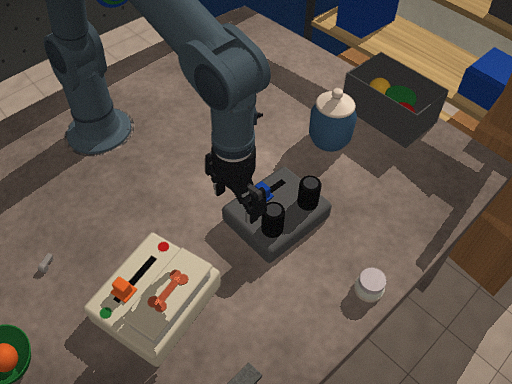

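View pics/side.png

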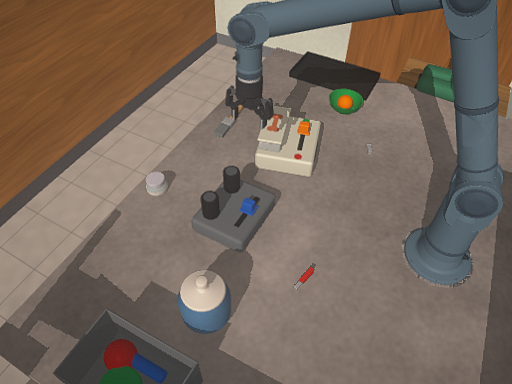

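View pics/wrist.png

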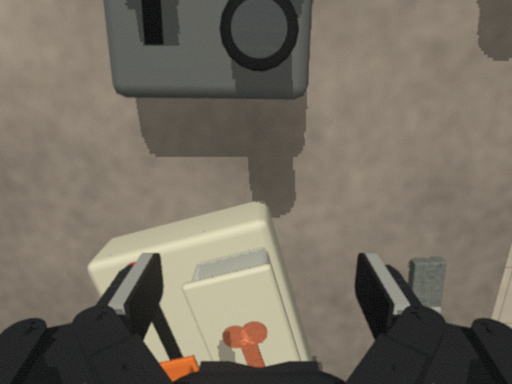

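The scene view shows the orange grip at (123,288), with the green dot at (105,313) and the red dot at (163,246). The side view shows the grip at (305,128) and the red dot at (297,156). The blue timer and the jar are farther toward +y.

```bash
python3 - <<'E'
from h import *
f,T=grab('scene');g,S=grab('side')
for n,F,TT,(gu,gv),(r,) in [('scene',f,T,(123,285),((163,246),)),('side',g,S,(305,126),((297,156),))]:
    print(n,'grip',onz(F,TT,gu,gv,.107).round(3),'red',onz(F,TT,*r,.07).round(3))
print('green',onz(f,T,105,313,.07).round(3))
# track slot edge line
for p in [(155,258),(116,300)]: print('slot',onz(f,T,*p,.07).round(3))
for n,F,(u,v),w in [('scene',f,(123,287),34),('side',g,(303,140),34)]:
    im=cv2.cvtColor(F['img'],cv2.COLOR_RGB2BGR)[v-w:v+w,u-w:u+w]
    cv2.imwrite('pics/c_%s.png'%n,cv2.resize(im,(400,400),interpolation=2))
a=cv2.imread('pics/c_scene.png');b=cv2.imread('pics/c_side.png');cv2.imwrite('pics/c.png',np.hstack([a,b]))
E
```

```text
scene grip [ 0.568 -0.241  0.107] red [ 0.522 -0.111  0.07 ]
side grip [ 0.55  -0.228  0.107] red [ 0.524 -0.112  0.07 ]
green [ 0.576 -0.302  0.07 ]
slot [ 0.536 -0.144  0.07 ]
slot [ 0.566 -0.268  0.07 ]
```

View pics/c.png

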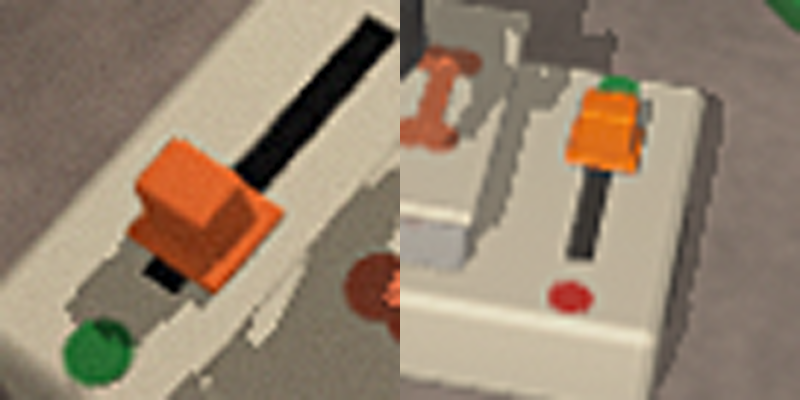

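The crop shows the grip's top face centred near (121,284) in the scene view and (305,123) in the side view. Its track runs about 15.5° from world +y. I'll move above it while turning so the jaws close along the track.

Call:
{"api": "step_arm", "payload": {"targets": [{"x":-0.8,"y":-0.3,"rz":1.0},{"x":-0.8,"y":-0.3,"rz":1.0},{"x":-0.8,"y":-0.3,"rz":1.0},{"x":-0.8,"y":-0.3,"rz":1.0},{"x":-0.8,"y":-0.3,"rz":1.0},{"x":-0.8,"y":-0.3,"rz":1.0},{"x":-0.8,"y":-0.3,"rz":1.0},{"x":-0.8,"y":-0.3,"rz":1.0}]}}

```text
invalid input at $.targets[0]: expected keys x, y, z, rx, ry, rz, claw
```

Call:
{"api": "step_arm", "payload": {"targets": [{"rz":0.655},{"rz":0.655},{"rz":0.655},{"rz":0.655},{"rz":0.655},{"rz":0.655},{"rz":0.655}]}}

```text
invalid input at $.targets[0]: expected keys x, y, z, rx, ry, rz, claw
```

```bash
python3 - <<'E'
from h import *
s=manip.state();print(s['clock'],s['ee_pos'],s['orientation'],s['qpos'],s['ft_force'])
grab('wrist','w2.png')
f,T=grab('scene');g,S=grab('side')
print(onz(f,T,121.3,283.6,.107),onz(g,S,305,123.3,.107))
E
```

```text
0.25 [6.49584500e-01 3.79920277e-05 2.55581525e-01] [-3.14030804e+00  3.20714045e-05  1.57087529e+00] [-0.09780959  0.3833852   0.04384186  1.59870332 -0.01791879  1.1611807
 -0.04990989] [ 0.4360773  -0.13758464  0.3551772 ]
[ 0.56247257 -0.24171167  0.107     ] [ 0.55562083 -0.24136805  0.107     ]
```

View pics/w2.png

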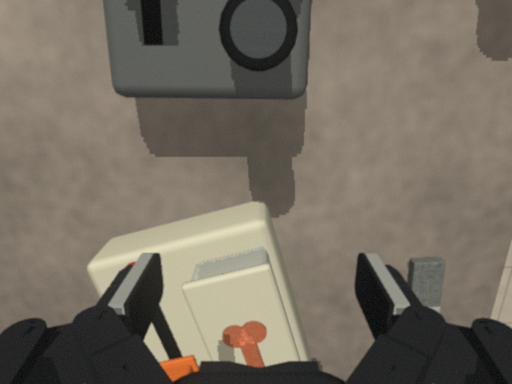

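The move was refused because every row needs all its keys, so the picture is unchanged. The grip is at about (0.559, -0.241).

Call:
{"api": "step_arm", "payload": {"targets": [{"x":-0.8,"y":-0.3,"z":0,"rx":0,"ry":0,"rz":1.0,"claw":0},{"x":-0.8,"y":-0.3,"z":0,"rx":0,"ry":0,"rz":1.0,"claw":0},{"x":-0.8,"y":-0.3,"z":0,"rx":0,"ry":0,"rz":1.0,"claw":0},{"x":-0.8,"y":-0.3,"z":0,"rx":0,"ry":0,"rz":1.0,"claw":0},{"x":-0.8,"y":-0.3,"z":0,"rx":0,"ry":0,"rz":1.0,"claw":0},{"x":-0.8,"y":-0.3,"z":0,"rx":0,"ry":0,"rz":1.0,"claw":0},{"x":-0.8,"y":-0.3,"z":0,"rx":0,"ry":0,"rz":1.0,"claw":0},{"x":-0.8,"y":-0.3,"z":0,"rx":0,"ry":0,"rz":1.0,"claw":0},{"x":-0.8,"y":-0.3,"z":0,"rx":0,"ry":0,"rz":1.0,"claw":0}]}}

```text
clock: 1.15
ee_pos: [0.5598, -0.2405, 0.2564]
orientation: [-3.142, -0.001, 0.784]
ft_force: [0.4, -0.2, 0.1]
opening: 1.0
grip_force: 0.0
```

Call:
{"api": "step_arm", "payload": {"targets": [{"x":0,"y":0,"z":0,"rx":0,"ry":0,"rz":0.65,"claw":0},{"x":0,"y":0,"z":0,"rx":0,"ry":0,"rz":0.65,"claw":0},{"x":0,"y":0,"z":0,"rx":0,"ry":0,"rz":0.65,"claw":0},{"x":0,"y":0,"z":0,"rx":0,"ry":0,"rz":0.65,"claw":0},{"x":0,"y":0,"z":0,"rx":0,"ry":0,"rz":0.65,"claw":0},{"x":0,"y":0,"z":0,"rx":0,"ry":0,"rz":0.65,"claw":0},{"x":0,"y":0,"z":0,"rx":0,"ry":0,"rz":0.65,"claw":0}]}}

```text
clock: 1.73
ee_pos: [0.5608, -0.2382, 0.2562]
orientation: [-3.141, -0.0, 0.281]
ft_force: [0.1, 0.3, 1.1]
opening: 0.999
grip_force: 0.0
```

```bash
python3 - <<'E'
from h import *
s=manip.state();print(s['clock'],s['ee_pos'],s['orientation'],s['qpos'],s['ft_force'])
grab('wrist','w3.png')
E
```

```text
1.7333 [ 0.56079028 -0.23819989  0.25616524] [-3.14093064e+00 -2.87223375e-04  2.80694905e-01] [ 0.04643671  0.3157075   0.35036124  1.71395906 -0.11872258  1.13286029
 -0.85876758] [0.07746857 0.27691472 1.07552595]
```

View pics/w3.png

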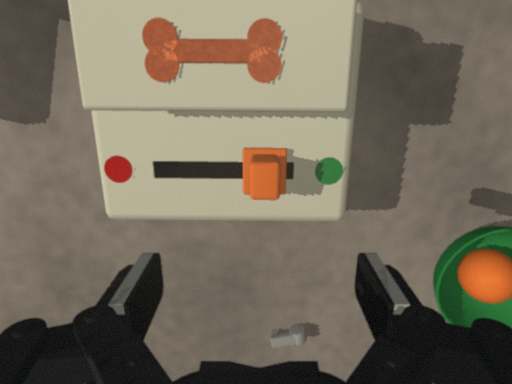

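The wrist view shows the slot almost level in the picture, so the yaw is good. The grip's top is centred near (265,177), with the red dot at (118,169) and the green dot at (329,171).

```bash
python3 - <<'E'
from h import *
s=manip.state();f,T=grab('wrist')
g=onz(f,T,265,177,.107);r=onz(f,T,118,169,.07);n=onz(f,T,329,171,.07);print(g,r,n,np.arctan2(-(r-n)[0],(r-n)[1]))
M=R.from_euler('xyz',s['orientation']).as_matrix()
for p in (g,r,n): print(M.T@(p-s['ee_pos']),M.T@(p-s['ee_pos'])/.3)
im=f['img'][140:220,215:315]; hs=cv2.cvtColor(f['img'],cv2.COLOR_RGB2HSV)
m=cv2.inRange(hs,(3,150,120),(18,255,255));m[:140]=0;m[215:]=0;m[:,320:]=0;print(cv2.boundingRect(m))
cv2.imwrite('pics/w4.png',cv2.resize(im[:,:,::-1],(750,600),interpolation=2))
E
```

```text
[ 0.56226863 -0.24349333  0.107     ] [ 0.52127313 -0.11301029  0.07      ] [ 0.5738044  -0.30304919  0.07      ] 0.26968939440693984
[0.000264   0.00514257 0.14918516] [0.00088002 0.01714192 0.49728386]
[-0.00316005 -0.13156952  0.18624636] [-0.0105335  -0.43856507  0.62082121]
[-0.00508205  0.0655868   0.18615663] [-0.01694018  0.21862268  0.62052211]
(104, 148, 182, 51)
```

View pics/w4.png

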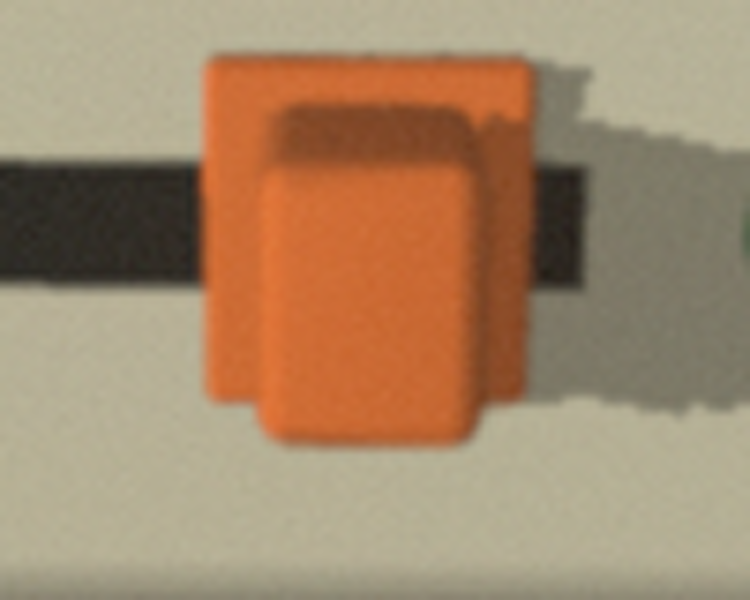

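The crop shows the top face spanning rows 162–199, centred near (264,180). The grip therefore lies about 4.5 mm along tool +y and 2–3 mm along -x. Next I'll descend and close gently.

Call:
{"api": "step_arm", "payload": {"targets": [{"x":-0.008,"y":0.015,"z":0.1,"rx":0,"ry":0,"rz":0.013,"claw":0},{"x":-0.008,"y":0.015,"z":0.2,"rx":0,"ry":0,"rz":0.013,"claw":0},{"x":-0.008,"y":0.015,"z":0.3,"rx":0,"ry":0,"rz":0.013,"claw":0},{"x":-0.008,"y":0.015,"z":0.4,"rx":0,"ry":0,"rz":0.013,"claw":0},{"x":-0.008,"y":0.015,"z":0.46,"rx":0,"ry":0,"rz":0.013,"claw":0},{"x":-0.008,"y":0.015,"z":0.485,"rx":0,"ry":0,"rz":0.013,"claw":0},{"x":-0.008,"y":0.015,"z":0.485,"rx":0,"ry":0,"rz":0.013,"claw":0},{"x":-0.008,"y":0.015,"z":0.485,"rx":0,"ry":0,"rz":0.013,"claw":0}]}}

```text
clock: 2.5
ee_pos: [0.5594, -0.2452, 0.1113]
orientation: [3.141, -0.001, 0.265]
ft_force: [-0.3, 0.5, 1.2]
opening: 1.001
grip_force: 0.0
```

Call:
{"api": "step_arm", "payload": {"force": 25, "targets": [{"x":0,"y":0,"z":0,"rx":0,"ry":0,"rz":0,"claw":1},{"x":0,"y":0,"z":0,"rx":0,"ry":0,"rz":0,"claw":1},{"x":0,"y":0,"z":0,"rx":0,"ry":0,"rz":0,"claw":1},{"x":0,"y":0,"z":0,"rx":0,"ry":0,"rz":0,"claw":1},{"x":0,"y":0,"z":0,"rx":0,"ry":0,"rz":0,"claw":1},{"x":0,"y":0,"z":0,"rx":0,"ry":0,"rz":0,"claw":1},{"x":0,"y":0,"z":0,"rx":0,"ry":0,"rz":0,"claw":1},{"x":0,"y":0,"z":0,"rx":0,"ry":0,"rz":0,"claw":1},{"x":0,"y":0,"z":0,"rx":0,"ry":0,"rz":0,"claw":1},{"x":0,"y":0,"z":0,"rx":0,"ry":0,"rz":0,"claw":1}]}}

```text
clock: 3.33
ee_pos: [0.5594, -0.2449, 0.1117]
orientation: [3.141, -0.001, 0.265]
ft_force: [-1.4, 0.6, 5.9]
opening: 0.296
grip_force: 28.9
```

It's gripped: the opening is 25 mm, which matches the 26 mm block. Next I'll slide it 75 mm along tool -y.

Call:
{"api": "step_arm", "payload": {"targets": [{"x":0,"y":-0.03,"z":0,"rx":0,"ry":0,"rz":0,"claw":1},{"x":0,"y":-0.06,"z":0,"rx":0,"ry":0,"rz":0,"claw":1},{"x":0,"y":-0.09,"z":0,"rx":0,"ry":0,"rz":0,"claw":1},{"x":0,"y":-0.12,"z":0,"rx":0,"ry":0,"rz":0,"claw":1},{"x":0,"y":-0.15,"z":0,"rx":0,"ry":0,"rz":0,"claw":1},{"x":0,"y":-0.18,"z":0,"rx":0,"ry":0,"rz":0,"claw":1},{"x":0,"y":-0.21,"z":0,"rx":0,"ry":0,"rz":0,"claw":1},{"x":0,"y":-0.23,"z":0,"rx":0,"ry":0,"rz":0,"claw":1},{"x":0,"y":-0.25,"z":0,"rx":0,"ry":0,"rz":0,"claw":1},{"x":0,"y":-0.25,"z":0,"rx":0,"ry":0,"rz":0,"claw":1}]}}

```text
clock: 4.17
ee_pos: [0.5388, -0.1709, 0.1116]
orientation: [-3.141, 0.001, 0.266]
ft_force: [-1.5, -0.3, 8.3]
opening: 0.3
grip_force: 29.3
```

Call:
{"api": "step_arm", "payload": {"targets": [{"x":0,"y":-0.005,"z":0,"rx":0,"ry":0,"rz":0,"claw":1},{"x":0,"y":-0.01,"z":0,"rx":0,"ry":0,"rz":0,"claw":1},{"x":0,"y":-0.014,"z":0,"rx":0,"ry":0,"rz":0,"claw":1},{"x":0,"y":-0.014,"z":0,"rx":0,"ry":0,"rz":0,"claw":1}]}}

```text
clock: 4.5
ee_pos: [0.5381, -0.1686, 0.1116]
orientation: [3.14, -0.0, 0.265]
ft_force: [-0.9, -2.6, 6.3]
opening: 0.3
grip_force: 29.1
```

Call:
{"api": "step_arm", "payload": {"targets": [{"x":0,"y":-0.005,"z":0,"rx":0,"ry":0,"rz":0,"claw":1},{"x":0,"y":-0.01,"z":0,"rx":0,"ry":0,"rz":0,"claw":1},{"x":0,"y":-0.01,"z":0,"rx":0,"ry":0,"rz":0,"claw":1}]}}

```text
clock: 4.75
ee_pos: [0.538, -0.1684, 0.1116]
orientation: [3.136, -0.002, 0.264]
ft_force: [1.9, -6.3, 2.7]
opening: 0.296
grip_force: 28.7
```

It has reached the end stop: the last 3 mm nudge moved it only 0.2 mm and the force rose. I'll ease off, release and rise.

Call:
{"api": "step_arm", "payload": {"targets": [{"x":0,"y":0.008,"z":0,"rx":0,"ry":0,"rz":0,"claw":1},{"x":0,"y":0.008,"z":0,"rx":0,"ry":0,"rz":0,"claw":0},{"x":0,"y":0.008,"z":0,"rx":0,"ry":0,"rz":0,"claw":0},{"x":0,"y":0.008,"z":0,"rx":0,"ry":0,"rz":0,"claw":0},{"x":0,"y":0.008,"z":0,"rx":0,"ry":0,"rz":0,"claw":0},{"x":0,"y":0.008,"z":0,"rx":0,"ry":0,"rz":0,"claw":0},{"x":0,"y":0.008,"z":0,"rx":0,"ry":0,"rz":0,"claw":0},{"x":0,"y":0.008,"z":0,"rx":0,"ry":0,"rz":0,"claw":0}]}}

```text
clock: 5.42
ee_pos: [0.5379, -0.1676, 0.1106]
orientation: [-3.141, 0.0, 0.265]
ft_force: [-0.9, -0.1, 0.6]
opening: 1.001
grip_force: 0.0
```

Call:
{"api": "step_arm", "payload": {"targets": [{"x":0,"y":0,"z":-0.08,"rx":0,"ry":0,"rz":0,"claw":0},{"x":0,"y":0,"z":-0.18,"rx":0,"ry":0,"rz":0,"claw":0},{"x":0,"y":0,"z":-0.28,"rx":0,"ry":0,"rz":0,"claw":0},{"x":0,"y":0,"z":-0.38,"rx":0,"ry":0,"rz":0,"claw":0},{"x":0,"y":0,"z":-0.48,"rx":0,"ry":0,"rz":0,"claw":0},{"x":0,"y":0,"z":-0.48,"rx":0,"ry":0,"rz":0,"claw":0},{"x":0,"y":0,"z":-0.48,"rx":0,"ry":0,"rz":0,"claw":0},{"x":0,"y":0,"z":-0.48,"rx":0,"ry":0,"rz":0,"claw":0}]}}

```text
clock: 6.08
ee_pos: [0.5376, -0.1678, 0.2543]
orientation: [-3.141, 0.001, 0.265]
ft_force: [0.4, -0.9, -0.3]
opening: 0.998
grip_force: 0.0
```

```bash
python3 -c "
from h import *
grab('wrist','w5.png')"
```

```text
(no output)
```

View pics/w5.png

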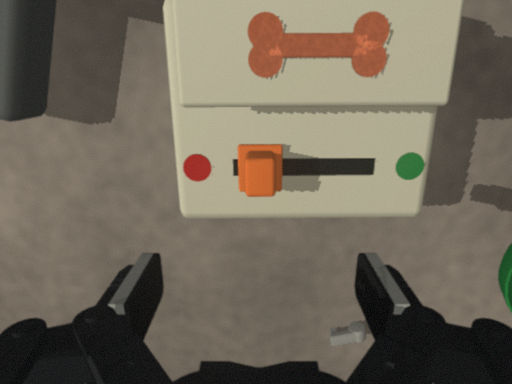

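The grip now sits at the red-dot end of the slot (260,170). The small slot gap beside it matches the one seen at the start end, and the gripper is clear.

```bash
python3 -c "
from h import *
print(manip.close_job())"
```

```text
the job is handed in; nothing more can be done
None
```

I slid the orange lock to its end stop by the red dot, let go and raised the gripper clear. The arm never went near the blue timer slide or the cookie jar, and I handed the job in at about 6 s of the 29 s (no verdict was returned).

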